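Sort the table: bottle, mug, tin and tomato to their places

ROBOT

A 6-joint arm with a two-finger parallel gripper is mounted at the origin on the work surface. World frame = base frame: x ahead of the robot, y to its left, z up, the work surface at z = 0. Lengths are in m, angles in rad, forces in N, time in s.
With the tool pointing down it reaches from about 0.35 to 1 m from the base axis. Payload 7.1 kg.
Tool frame: the origin (TCP) lies between the finger pads; the fingertips stand 22 mm ahead of it and the grasp point (between the pads) lies 3 mm ahead of it; z points along the fingers, y is the line along which they close (so a half turn about z gives the same grasp; the last joint's range is limited). The gripper opens to 85 mm and grips with 20 to 120 N. Pads are 22 mm wide; open, the fingers measure 114 mm over their backs; the gripper's body (76 mm by 85 mm) begins 54 mm behind the grasp point. The pads swing forward as they close: fully open they stand 13 mm farther back than shut.
Start: joints at [-1.273, 0.423, 1.63, -0, 1.089, -0.019], TCP at [0.195, -0.594, 0.253] pointing down, gripper open.
Joint ranges: [-3, 3], [-0.9, 2.11], [0.09, 2.58], [-1.31, 4.45], [0.11, 2.69], [-2.54, 2.54]. Speed limits (rad/s): [2.39, 2.39, 3.01, 3.14, 3.14, 3.14].

INTERFACE

Orientations are given as a rotation vector (axis times angle).
In Python, from rig import manip gives the robot as it stands. The module is installed in compiled form; this text tells all that it offers. Calls block until the motion is done:
- manip.move_to(position, orientation): joint-space move of the TCP to a pose.
- manip.servo_line(position, orientation=None, rate=0.15): straight line of the TCP; orientation=None keeps the orientation; rate is the mean speed in m/s.
- manip.set_joints(angles): joint-space move.
- manip.command_gripper(opening, f_grip=None): finger opening in m; f_grip is the grip in N (None keeps the last); returns when the fingers have stopped.
- manip.hold(seconds).
- manip.solve_ik(position, orientation): joint angles nearest the present ones, or None.
- manip.camera(name): name is "scene" or "side" or "wrist"; returns a dict with "image" (420x560x3 uint8, red, green, blue), "fx", "fy", "cx", "cy" (pixels), "cam_to_world" (4x4, takes a point from camera to world coordinates); the wrist camera has in their place "mount" (4x4, takes a point from camera to tool coordinates, whose origin is the TCP and whose axes are the flange's). Camera axes: x right, y down, z forward; pixel columns grow to the right and rows downward; lengths in m; the calibration is good to about 2 mm. A picture is of the moment at which its call begins: read the wrist's pose just before it. There is no depth.
A pose or a line that the arm cannot do raises manip.IKError and nothing moves.
- manip.sign_off(): hands the job in; it is judged then, once.
Readings, each from a call of its own:
- manip.get_time(): time.
- manip.get_joint_positions(): joint angles.
- manip.get_joint_vel(): joint speeds.
- manip.get_tau(): joint torques, N m.
- manip.get_position(): TCP position.
- manip.get_ee_rot(): TCP orientation.
- manip.get_contact_force(): force on the tool from outside, world axes, zero at the start.
- manip.get_torque(): the same for the moment, N m.
- manip.get_width(): finger opening in m.
- manip.get_grip_force(): force on a finger pad.
Only numpy, scipy, OpenCV 4.12 (cv2) and the standard library are available. Lean on these libraries where they do the work, as an engineer would, in place of code of your own. Each camera call takes 0.05 s, during which the arm holds its last target. There are 200 camera calls.

TASK

Clear the sorting table: stand the red-capped bottle in the free ringed place on the grey turntable, stand the white mug flat on the steel tray, put the empty tin in the open blue bin and lay the tomato in the green sieve for rinsing. Set the bottle, mug and tomato down gently, without dropping them, and leave the other two bottles standing in their places on the turntable.

Things in the scene. Friction and masses are not known exactly. Their poses are not given: they have to be found in the camera images.
- bottle_red: The bottle to put away: clear glass bottle, 54 mm across, straight sides up to 95 mm, then a shoulder narrowing to a neck 25 mm across; screw cap 29 mm across from 142 mm to the top at 165 mm; origin at the centre of its underside, z up. RED cap. About 0.2 kg. Stands loose on the table at the start. The neck and cap are strong enough to lift it by.
- mug: White ceramic mug, 66 mm across at the rim and 80 mm high, wall 4 mm, standing upright and empty; handle on its own +y side, reaching 70 mm from its axis. Origin at the centre of its underside, z up. About 0.22 kg.
- tin: Empty open food tin of bare ribbed steel, 54 mm across, 78 mm high, open end up, wall 2 mm but firm. Origin at the centre of its underside, z up. About 0.06 kg.
- tomato: Red tomato with a green calyx, firm (rigid), 60 mm across (widest 26 mm above its underside), 47 mm high, with a flat underside. Origin at the centre of its underside, z up. About 0.11 kg.
- turntable: Grey turntable, disc 224 mm across, top at 22 mm, edge lip 5 mm. Cannot shift; turns stiffly (0.08 N m) if pushed. Three places, each a ring 3 mm high, 76 mm inside, with dark pad, 66 mm from the axis: the free one centred at (-66, 0, 22) mm in its frame; those at (33, 57, 22) and (33, -57, 22) hold the white- and yellow-capped bottles. Origin on the axis at table level, turning with it.
- tray: Stainless steel tray, does not shift, empty; 160 mm (own x) by 220 mm (own y), floor 3 mm thick, upright rim 15 mm high and 3 mm thick. Origin under its centre at table level.
- sieve: Round green plastic sieve (perforated bowl), does not shift, empty; rim 184 mm across at 62 mm height, flat inner floor 8 mm above the table and about 140 mm across, sides flaring outwards, two small lugs on its own +y and -y sides reaching 116 mm from its axis. Origin under its centre at table level.
- bin: Blue plastic latch bin, does not shift, empty; 150 mm (own x) by 190 mm (own y), 95 mm high, walls and floor 4 mm. Its lid is already open, folded right back: it slopes from the +x rim down to the table, ending 205 mm from the origin along +x. Origin under the bin's centre at table level.
- bottle_white: Same kind of clear glass bottle, 54 mm across, straight sides up to 95 mm, then a shoulder narrowing to a neck 25 mm across; screw cap 29 mm across from 142 mm to the top at 165 mm; origin at the centre of its underside, z up. WHITE cap. Already stands, loose, in its place on the turntable; stays there.
- bottle_yellow: Same kind of clear glass bottle, 54 mm across, straight sides up to 95 mm, then a shoulder narrowing to a neck 25 mm across; screw cap 29 mm across from 142 mm to the top at 165 mm; origin at the centre of its underside, z up. YELLOW cap. Already stands, loose, in its place on the turntable; stays there.

How it is judged:
At the end, for the whole second after the job is handed in: Red-capped bottle upright inside the free place's ring (12 mm); mug upright with its whole foot on the tray's floor; tin inside the bin; tomato in the sieve, within 62 mm of its axis; the other two bottles still upright in their own places (13 mm). All released and at rest (x of bottle_red in the frame of turntable between -0.078 and -0.054 m and y of bottle_red in the frame of turntable between -0.012 and 0.012 m and z of bottle_red in the frame of turntable between 0.019 and 0.0245 m and angle between each of bottle_red, mug, bottle_white, bottle_yellow's own z axis and vertical below 0.08 rad and linear speed of each of bottle_red, mug, tin, tomato, bottle_white, bottle_yellow below 0.02 m/s and angular speed of each of bottle_red, mug, tin, tomato, bottle_white, bottle_yellow below 0.2 rad/s and x of mug in the frame of tray between -0.046 and 0.046 m and y of mug in the frame of tray between -0.076 and 0.076 m and z of mug in the frame of tray between 0 and 0.006 m and x of tin in the frame of bin between -0.071 and 0.071 m and y of tin in the frame of bin between -0.091 and 0.091 m and z of tin in the frame of bin between 0 and 0.085 m and horizontal distance between tomato and sieve below 0.062 m and z of tomato in the frame of sieve between 0 and 0.05 m and x of bottle_white in the frame of turntable between 0.02 and 0.046 m and y of bottle_white in the frame of turntable between 0.0442 and 0.0702 m and z of bottle_white in the frame of turntable between 0.019 and 0.0245 m and x of bottle_yellow in the frame of turntable between 0.02 and 0.046 m and y of bottle_yellow in the frame of turntable between -0.0702 and -0.0442 m and z of bottle_yellow in the frame of turntable between 0.019 and 0.0245 m); the robot touches nothing.
It fails at once if the red-capped bottle is dropped: it moves faster than 0.7 m/s with no finger on it (a free fall of about 25 mm) (linear speed of bottle_red above 0.7 m/s and contact force between the fingers and bottle_red below 0.05 N).
It fails at once if the mug is dropped: it moves faster than 0.7 m/s with no finger on it (a free fall of about 25 mm) (linear speed of mug above 0.7 m/s and contact force between the fingers and mug below 0.05 N).
It fails at once if the tomato is dropped: it moves faster than 0.7 m/s with no finger on it (a free fall of about 25 mm) (linear speed of tomato above 0.7 m/s and contact force between the fingers and tomato below 0.05 N).
It also fails if it takes over 120 s, if anything falls off the work surface, if the arm or the gripper's body presses on something with over 40 N, if the wrist force passes 120 N, or if a joint passes its speed limit or range.

## Working session

There is one attempt and no reset: what is moved stays moved. The work goes in short steps, each a Python script; the robot and the scene stay as the last script left them, time stands still between calls to the robot, and variables do not carry over. Pictures are saved under pics/ and viewed, at most 14 in all, crops included, and the job is handed in when it is done.

```bash
mkdir -p pics; python3 - <<'E'
from rig import manip
import cv2,numpy as np
for n in ("scene","side","wrist"):
    c=manip.camera(n); cv2.imwrite(f"pics/{n}0.png",c["image"][:,:,::-1])
    print(n,c["fx"],c["fy"],c["cx"],c["cy"]); print(np.round(c.get("cam_to_world",c.get("mount")),4).tolist())
print(manip.get_time(),manip.get_position(),manip.get_ee_rot())
E
```

```text
scene 495.8598646779502 495.8598646779502 286.2894933822314 200.40339200163
[[-0.1596, 0.696, -0.7, 1.4806], [0.9871, 0.1035, -0.1221, 0.1476], [-0.0125, -0.7105, -0.7036, 0.9626], [0.0, 0.0, 0.0, 1.0]]
side 513.5677220903156 513.5677220903156 278.51706667362055 211.83426556955686
[[-0.9262, -0.2169, 0.3086, 0.0874], [-0.377, 0.5531, -0.7429, 1.1404], [-0.0096, -0.8044, -0.594, 0.9852], [0.0, 0.0, 0.0, 1.0]]
wrist 323.15298498656847 323.15298498656847 280.46526680849416 214.0778026166917
[[0.0016, -0.947, -0.3211, 0.0832], [1.0, 0.0015, 0.0005, -0.0003], [0.0, -0.3211, 0.947, -0.1198], [0.0, 0.0, 0.0, 1.0]]
0.15 [ 0.19459367 -0.59351751  0.25273081] [-3.10111240e+00 -4.95297075e-01  2.49145486e-04]
```

View pics/scene0.png

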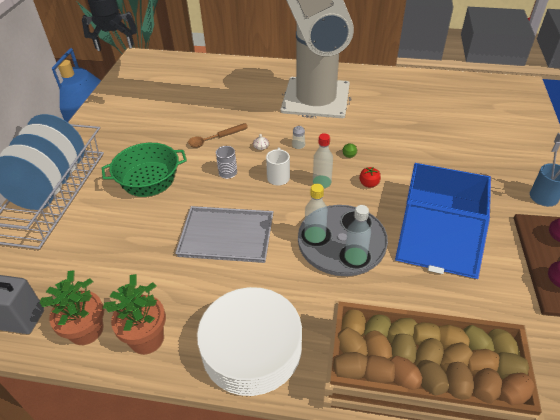

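View pics/side0.png

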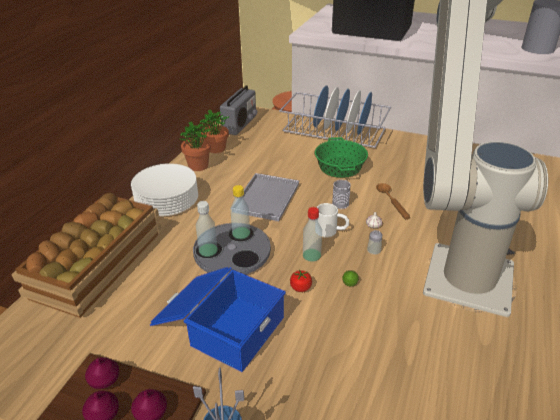

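The scene view shows the red bottle (cap 324,140), mug (278,167), tin (227,162), tomato (370,177), sieve (145,170), tray (226,234), turntable (343,239) and bin (445,200, with its lid toward the viewer). The side view agrees. The free pad is at (245,260) in the side view.

```bash
cat > h.py <<'E'
from rig import manip
import cv2,numpy as np
from scipy.spatial.transform import Rotation as R
def shot(n,save=None):
    if n=="wrist":
        T=np.eye(4);T[:3,3]=manip.get_position();T[:3,:3]=R.from_rotvec(manip.get_ee_rot()).as_matrix()
    c=manip.camera(n)
    if n=="wrist": c["cam_to_world"]=T@c["mount"]
    if save: cv2.imwrite(f"pics/{save}.png",c["image"][:,:,::-1])
    return c
def ray(c,p):
    M=np.array(c["cam_to_world"]);d=M[:3,:3]@[(p[0]-c["cx"])/c["fx"],(p[1]-c["cy"])/c["fy"],1]
    return M[:3,3],d
def plane(c,p,z):
    o,d=ray(c,p);return o+d*(z-o[2])/d[2]
def tri(a,pa,b,pb):
    A=0;v=0;g=[]
    for c,p in((a,pa),(b,pb)):
        o,d=ray(c,p);d=d/np.linalg.norm(d);P=np.eye(3)-np.outer(d,d);A=A+P;v=v+P@o;g.append((o,P))
    x=np.linalg.solve(A,v);return x,max(np.linalg.norm(P@(x-o)) for o,P in g)
def proj(c,X):
    q=np.linalg.inv(c["cam_to_world"])@np.append(X,1);return np.array([c["cx"]+c["fx"]*q[0]/q[2],c["cy"]+c["fy"]*q[1]/q[2]])
def blobs(c,lo,hi,amin=20,box=None):
    h=cv2.cvtColor(c["image"],cv2.COLOR_RGB2HSV);h[:,:,0]=(h[:,:,0].astype(int)+30)%180  # hue shifted by 30 so red is contiguous
    m=cv2.inRange(h,np.array(lo),np.array(hi))
    if box: k=np.zeros_like(m);k[box[1]:box[3],box[0]:box[2]]=1;m*=k
    n,l,s,ce=cv2.connectedComponentsWithStats(m)
    return sorted([(int(s[i,4]),ce[i].round(1).tolist(),s[i,:4].tolist()) for i in range(1,n) if s[i,4]>=amin],reverse=True),m
E
python3 - <<'E'
from h import *
np.set_printoptions(precision=4,suppress=True)
S=shot("scene");D=shot("side")
for n,c,bx in(("scene",S,(280,120,400,290)),("side",D,(180,170,340,300))):
    for nm,lo,hi in(("red",(20,150,80),(38,255,255)),("yel",(48,150,120),(65,255,255))):
        print(n,nm,blobs(c,lo,hi,15,bx)[0][:4])
def pr(nm,a,b): print(nm,*tri(S,a,D,b))
pr("white cap",(362,213),(204,208))
print("bottle foot yellow S/D",plane(S,(316,234),.025),plane(D,(241,230),.025))
print("tt",plane(S,(342,239),.022),plane(D,(232,249),.022))
print("freepad",plane(D,(245,260),.025))
print("sieve",plane(S,(146,169),.062),plane(D,(341,157),.062))
print("mugrim",plane(S,(278,156),.08),plane(D,(327,210),.08))
print("tinrim",plane(S,(227,153),.078),plane(D,(342,185),.078))
for p in((187,208),(272,209),(265,260),(178,255)):print("tray S",plane(S,p,.015))
for p in((262,176),(300,185),(281,217),(239,208)):print("tray D",plane(D,p,.015))
for p in((411,166),(491,173),(487,222),(403,207)):print("bin S",plane(S,p,.095))
for p in((232,271),(284,293),(241,345),(188,317)):print("bin D",plane(D,p,.095))
for n,c,b in(("scene",S,(170,110,400,290)),("side",D,(180,160,400,300))):
    k=c["image"][b[1]:b[3],b[0]:b[2],::-1];cv2.imwrite(f"pics/{n}_crop.png",cv2.resize(k,None,fx=3.3,fy=3.3,interpolation=2))
E
```

```text
scene red [(310, [369.7, 177.6], [359, 167, 22, 21]), (125, [324.0, 139.2], [319, 133, 11, 13])]
scene yel [(170, [316.6, 190.8], [310, 184, 14, 15])]
side red [(327, [300.4, 281.9], [290, 271, 22, 21]), (111, [312.6, 212.5], [308, 207, 11, 12])]
side yel [(112, [237.8, 190.6], [233, 185, 11, 12])]
white cap [0.7052 0.1807 0.1703] 0.0015567155746933996
bottle foot yellow S/D [0.6552 0.0779 0.025 ] [0.6565 0.066  0.025 ]
tt [0.6594 0.1437 0.022 ] [0.6445 0.1516 0.022 ]
freepad [0.5879 0.1838 0.025 ]
sieve [ 0.5196 -0.4132  0.062 ] [ 0.4844 -0.3963  0.062 ]
mugrim [ 0.4325 -0.0564  0.08  ] [ 0.4266 -0.0528  0.08  ]
tinrim [ 0.4379 -0.2012  0.078 ] [ 0.4242 -0.2016  0.078 ]
tray S [ 0.6056 -0.2759  0.015 ]
tray S [ 0.5756 -0.0494  0.015 ]
tray S [ 0.748  -0.0351  0.015 ]
tray S [ 0.7647 -0.2493  0.015 ]
tray D [ 0.7253 -0.248   0.015 ]
tray D [ 0.5812 -0.2427  0.015 ]
tray D [ 0.5738 -0.0504  0.015 ]
tray D [ 0.7175 -0.0457  0.015 ]
bin S [0.4401 0.3046 0.095 ]
bin S [0.4382 0.51   0.095 ]
bin S [0.6192 0.4783 0.095 ]
bin S [0.598  0.2828 0.095 ]
bin D [0.5643 0.3032 0.095 ]
bin D [0.4137 0.3265 0.095 ]
bin D [0.4426 0.5055 0.095 ]
bin D [0.5899 0.4782 0.095 ]
```

```bash
python3 -c "
import cv2
for n in('scene','side'):
    a=cv2.imread(f'pics/{n}_crop.png');print(a.shape)"
```

```text
(594, 759, 3)
(462, 726, 3)
```

```bash
cat >> h.py <<'E'
def down(yaw):
    x=np.array([np.cos(yaw),np.sin(yaw),0]);z=np.array([0,0,-1.]);return R.from_matrix(np.c_[x,np.cross(z,x),z]).as_rotvec()
E
python3 - <<'E'
from h import *
import pickle
np.set_printoptions(precision=4,suppress=True)
S=shot("scene");D=shot("side")
for nm,a,b in(("red",(324,139.2),(312.6,212.5)),("yel",(316.6,190.8),(237.8,190.6)),("tom",(369.7,177.6),(300.4,281.9))): print(nm,*tri(S,a,D,b))
W=[]
for i,p in enumerate([(.46,-.3,.42),(.5,-.05,.42),(.5,.28,.42)]):
    manip.move_to(p,down(0));manip.hold(.2);W.append(shot("wrist",f"w{i}"))
pickle.dump(W,open("W.pkl","wb"));print(manip.get_time())
E
```

```text
red [0.4324 0.0688 0.1527] 0.0003296885785053918
yel [0.654  0.0745 0.1736] 0.00031515010257857865
tom [0.4162 0.2025 0.0187] 0.00010016877323269297
4.925
```

View pics/w0.png

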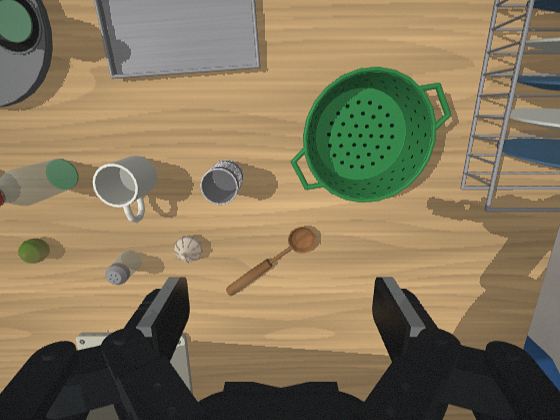

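View pics/w1.png

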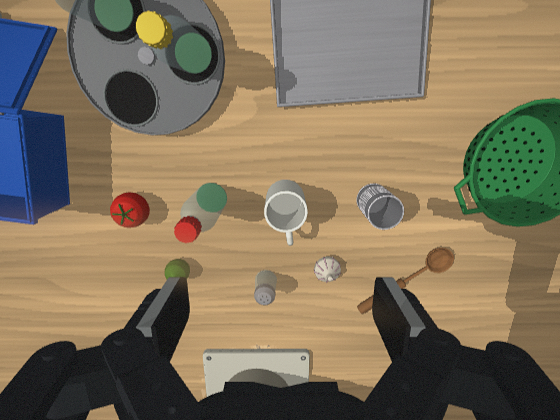

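View pics/w2.png

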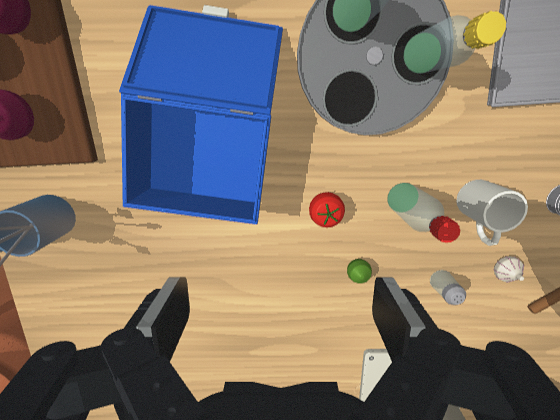

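The wrist views show the free pad at w1 (132,98) and w2 (350,97), the mug rim at w1 (286,211) with its handle toward the robot, and the tin rim at w1 (381,210). The sieve is at w0 (370,134), and the bin opening has corners in w2 at (123,95), (271,110), (258,223) and (122,207).

```bash
python3 - <<'E'
from h import *
import pickle
np.set_printoptions(precision=4,suppress=True)
W=pickle.load(open("W.pkl","rb"))
red=[blobs(c,(20,150,80),(38,255,255),100,(0,100,560,270))[0][:3] for c in W]; print(red)
P=lambda nm,i,p,z:print(nm,i,plane(W[i],p,z)[:2])
P("mug",1,(286,211),.08);P("mug",0,(121,185),.08);P("handle end",1,(290,241),.05);P("handle",0,(136,216),.05);P("mug",2,(501,208),.08)
P("tin",1,(383,211),.078);P("tin",0,(220,186),.078)
P("redcap",1,(187,229),.165);P("redcap",2,(445,229),.165);P("redfoot",1,(212,197),0.002);P("redfoot",2,(403,197),.002)
P("tomato",1,(130,210),.03);P("tomato",2,(327,210),.03)
P("pad",1,(132,98),.022);P("pad",2,(350,97),.022);P("hub",1,(146,56),.025);P("hub",2,(375,56),.025)
P("yfoot",1,(194,51),.025);P("yfoot",2,(424,53),.025);P("wfoot",1,(113,12),.025);P("wfoot",2,(352,11),.025)
for nm,p in (("sieve",(370,134)),("l1",(309,175)),("l2",(442,101))):P(nm,0,p,.062)
P("sieve floor",0,(366,133),.008)
for p in((123,95),(271,110),(258,223),(122,207)):P("bin",2,p,.095)
P("tray",0,(113,78),.015);P("tray",0,(260,66),.015);P("tray",1,(278,107),.015);P("tray",1,(424,96),.015)
c=shot("scene")
g,m=blobs(c,(70,80,20),(120,255,255),300,(90,130,200,210));print(g[:2])
for i in range(3):
    h,_=blobs(W[i],(85,100,20),(120,255,255),400,(0,0,560,270));print(i,h[:3])
E
```

```text
[[], [(949, [129.9, 208.9], [110, 192, 40, 35]), (531, [187.1, 229.3], [174, 216, 27, 27])], [(873, [326.2, 208.7], [309, 192, 36, 35]), (590, [444.6, 229.0], [430, 216, 30, 27])]]
mug 1 [ 0.4321 -0.0592]
mug 0 [ 0.4313 -0.0679]
handle end 1 [ 0.3702 -0.0666]
handle 0 [ 0.3731 -0.0688]
mug 2 [ 0.4371 -0.0502]
tin 1 [ 0.4314 -0.2051]
tin 0 [ 0.4294 -0.2117]
redcap 1 [0.4365 0.0654]
redcap 2 [0.4368 0.0744]
redfoot 1 [0.4319 0.0672]
redfoot 2 [0.4323 0.0675]
tomato 1 [0.4175 0.1986]
tomato 2 [0.4178 0.2019]
pad 1 [0.5924 0.1729]
pad 2 [0.5943 0.1743]
hub 1 [0.6494 0.143 ]
hub 2 [0.6498 0.1427]
yfoot 1 [0.6559 0.0732]
yfoot 2 [0.6537 0.0725]
wfoot 1 [0.7047 0.1813]
wfoot 2 [0.7064 0.1799]
sieve 0 [ 0.5023 -0.429 ]
l1 0 [ 0.4424 -0.343 ]
l2 0 [ 0.5472 -0.5253]
sieve floor 0 [ 0.4993 -0.437 ]
bin 2 [0.5952 0.4826]
bin 2 [0.5767 0.2915]
bin 2 [0.4189 0.3121]
bin 2 [0.4436 0.5078]
tray 0 [ 0.5799 -0.0491]
tray 0 [ 0.5965 -0.2698]
tray 1 [ 0.5794 -0.0472]
tray 1 [ 0.5953 -0.2699]
[(3006, [144.4, 168.1], [102, 142, 85, 55])]
0 [(14438, [369.7, 134.1], [291, 67, 160, 135])]
1 [(9883, [516.4, 165.9], [454, 99, 106, 127])]
2 []
```

```bash
python3 - <<'E'
from h import *
import pickle
W={}
for n,p in(("tin",(.43,-.207,.27)),("mug",(.43,-.06,.27)),):
    manip.move_to(p,down(0));manip.hold(.2);W[n]=shot("wrist")
manip.move_to((.432,.068,.24),down(0));manip.hold(.1)
manip.servo_line((.432,.068,.156),rate=.1)
manip.command_gripper(0.0,50)
print("w",manip.get_width(),manip.get_grip_force())
manip.servo_line((.432,.068,.225),rate=.08)
print("w",manip.get_width(),manip.get_contact_force(),manip.get_time())
pickle.dump(W,open("W2.pkl","wb"))
c=np.hstack([W[k]["image"][80:380,90:470,::-1] for k in W]);cv2.imwrite("pics/close.png",c)
shot("wrist","lift")
E
```

```text
w 0.02711317342265179 48.96752893924713
w 0.028028087029945973 [ 0.22172659  0.08277496 -1.26074724] 11.25
```

View pics/close.png

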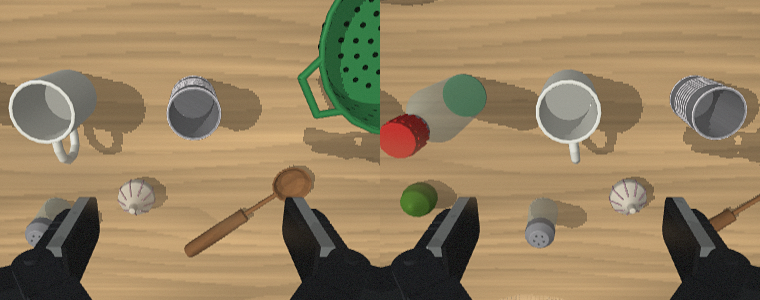

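View pics/lift.png

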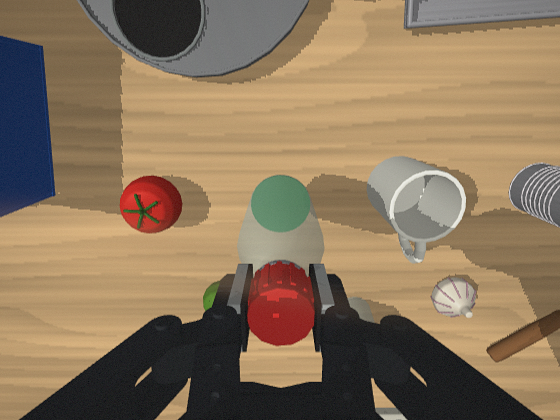

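The bottle hangs straight, with its foot at (281,203) below the cap. Close-up rim centres in full-image pixels are tin (284,194), mug (279,191) and mug handle tip (285,242).

```bash
python3 - <<'E'
from h import *
import pickle
np.set_printoptions(precision=4,suppress=True)
W=pickle.load(open("W2.pkl","rb"));t,m=W["tin"],W["mug"]
print("tin",plane(t,(284,194),.078),plane(m,(429,191),.078),tri(t,(284,194),m,(429,191)))
print("mug",plane(m,(279,191),.08),plane(t,(132,191),.08),tri(m,(279,191),t,(132,191)),"handle",plane(m,(285,242),.05))
c=shot("wrist");f=plane(c,(281,203),.069);print("foot",f,manip.get_position())
tgt=np.array([.5927,.174]);off=np.clip(f[:2]-[.432,.068],-.004,.004);print(off)
xy=tgt-off
manip.servo_line((.432,.068,.245),rate=.1)
manip.servo_line((*xy,.245),rate=.12)
manip.servo_line((*xy,.184),rate=.06);manip.hold(.3)
f0=manip.get_contact_force()[2];z=.184
while z>.174:
    z-=.001;manip.servo_line((*xy,z),rate=.02);manip.hold(.1);f=manip.get_contact_force()[2]
    if f-f0>1.2:break
print("z",z,f0,f,manip.get_time());shot("wrist","place")
E
```

```text
tin [ 0.429  -0.2098  0.078 ] [ 0.4319 -0.2084  0.078 ] (array([ 0.4298, -0.2098,  0.0755]), np.float64(0.0013935308004687631))
mug [ 0.4324 -0.0592  0.08  ] [ 0.4322 -0.0595  0.08  ] (array([ 0.4321, -0.0592,  0.0794]), np.float64(8.172861958707743e-05)) handle [ 0.3644 -0.0658  0.05  ]
foot [0.4315 0.0678 0.069 ] [0.4316 0.068  0.2244]
[-0.0005 -0.0002]
z 0.178 -2.265409981776651 3.026192600709613 17.025
```

View pics/place.png

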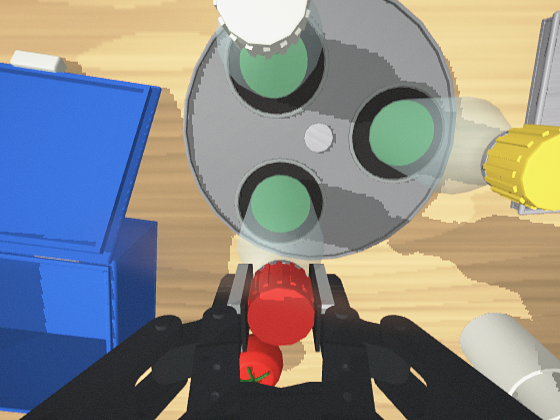

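The bottle's foot (281,204) is centred in the free ring (280,203). I'll release it and do the mug next.

```bash
python3 - <<'E'
from h import *
np.set_printoptions(precision=4,suppress=True)
manip.command_gripper(.05);p=manip.get_position();manip.hold(.2)
manip.servo_line((p[0],p[1],.26),rate=.1)
c=shot("wrist");r,_=blobs(c,(20,150,80),(38,255,255),100);print(r[:2])
manip.command_gripper(.085)
q=down(.098)
manip.move_to((.432,-.0595,.2),q);manip.hold(.1)
manip.servo_line((.432,-.0595,.052),rate=.12)
manip.command_gripper(0,45);print("w",manip.get_width(),manip.get_grip_force())
manip.servo_line((.432,-.0595,.15),rate=.1);print("w",manip.get_width())
manip.servo_line((.670,-.153,.15),rate=.2)
manip.servo_line((.670,-.153,.063),rate=.08);manip.hold(.3)
f0=manip.get_contact_force()[2];z=.063
while z>.048:
    z-=.001;manip.servo_line((.67,-.153,z),rate=.02);manip.hold(.1);f=manip.get_contact_force()[2]
    if f-f0>1.2:break
print("z",z,f0,f,manip.get_time());shot("scene","s1")
E
```

```text
[(1805, [279.4, 233.0], [257, 207, 46, 52]), (1516, [258.9, 314.0], [236, 292, 46, 47])]
w 0.06397686361523007 48.959872741252184
w 0.06371490961245897
z 0.055999999999999994 -2.6171396786673853 -0.9688246578417266 28.55
```

View pics/s1.png

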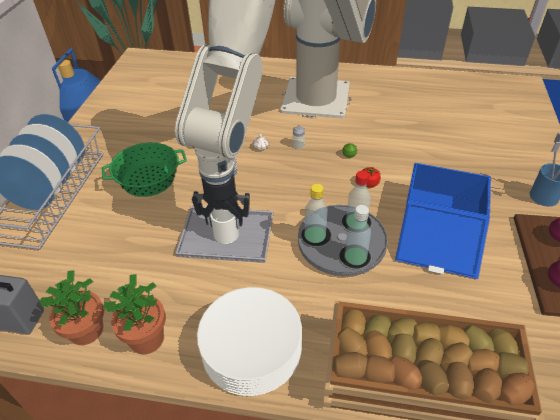

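The mug stands in the middle of the tray and all three bottles are upright. I'll release it and go for the tin.

```bash
python3 - <<'E'
from h import *
np.set_printoptions(precision=4,suppress=True)
manip.servo_line((.67,-.153,.0553),rate=.02);manip.command_gripper(.085);manip.hold(.2)
manip.servo_line((.67,-.153,.2),rate=.1)
shot("wrist","mugplaced")
manip.move_to((.43,-.209,.2),down(0));manip.hold(.1)
manip.servo_line((.43,-.209,.052),rate=.12)
manip.command_gripper(0,30);print("w",manip.get_width(),manip.get_grip_force())
manip.servo_line((.43,-.209,.27),rate=.2);print("w",manip.get_width())
q=down(-.126)
manip.servo_line((.43,.1,.27),rate=.25)
manip.servo_line((.509,.398,.27),q,rate=.25);manip.hold(.2)
manip.servo_line((.509,.398,.075),rate=.12)
print("w",manip.get_width(),manip.get_contact_force())
manip.command_gripper(.075);manip.hold(.3);manip.servo_line((.509,.398,.24),rate=.15)
manip.move_to((.4175,.2005,.24),down(0));manip.hold(.2);c=shot("wrist","tom")
r,_=blobs(c,(20,150,80),(38,255,255),100);print(r[:2],plane(c,r[0][1],.03),manip.get_time())
a=cv2.imread("pics/mugplaced.png")[:400,80:480];b=cv2.imread("pics/tom.png")[:400,:400];cv2.imwrite("pics/mt.png",np.hstack([a,b]))
E
```

```text
w 0.05366039724995748 30.460742991417646
w 0.05329620527257383
w 0.053830875464413945 [-0.5486  0.5859 -0.9923]
[(2140, [280.2, 187.1], [253, 161, 56, 55])] [0.4195 0.2022 0.03  ] 42.9
```

View pics/mt.png

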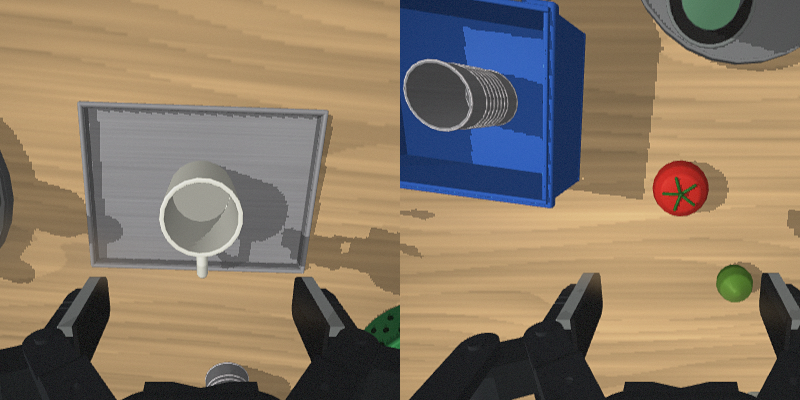

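The mug is flat on the tray floor and the tin stands in the bin. Next is the tomato, with a look above the sieve before lowering it.

```bash
python3 - <<'E'
from h import *
np.set_printoptions(precision=4,suppress=True)
manip.command_gripper(.085)
manip.servo_line((.419,.2018,.025),rate=.12)
manip.command_gripper(0,35);print("w",manip.get_width(),manip.get_grip_force())
manip.servo_line((.419,.2018,.23),rate=.12);print("w",manip.get_width())
manip.servo_line((.43,-.2,.23),rate=.25)
manip.servo_line((.46,-.433,.23),rate=.2);manip.hold(.2)
c=shot("wrist","sv");g,m=blobs(c,(75,90,15),(120,255,255),500);print(g[:2],plane(c,g[0][1],.062),manip.get_time())
E
```

```text
w 0.05791172296969985 35.61400699429214
w 0.05817292171423452
[(37158, [277.0, 146.9], [154, 41, 254, 211]), (1672, [280.4, 345.6], [231, 305, 93, 80])] [ 0.5079 -0.4288  0.062 ] 50.675
```

View pics/sv.png

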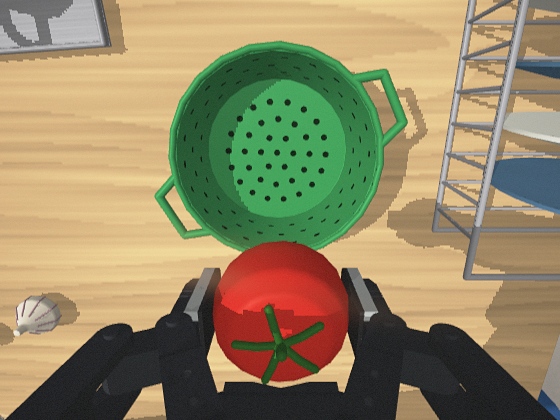

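The sieve rim spans columns 169–384 and rows 41–252, with its floor centred near (277,149). The tomato is held upright.

```bash
python3 - <<'E'
from h import *
np.set_printoptions(precision=4,suppress=True)
c=shot("wrist")
fl=[plane(c,p,.008)[:2] for p in((277,80),(277,217),(208,149),(346,149))];rm=[plane(c,p,.062)[:2] for p in((276,41),(276,252),(169,147),(384,147))]
a=np.array([(fl[0][0]+fl[1][0])/2,(fl[2][1]+fl[3][1])/2]);b=np.array([(rm[0][0]+rm[1][0])/2,(rm[2][1]+rm[3][1])/2]);print(a,b,fl[0][0]-fl[1][0],rm[0][0]-rm[1][0])
assert np.linalg.norm(a-b)<.015
xy=(a+b)/2
manip.servo_line((*xy,.2),rate=.12);manip.servo_line((*xy,.044),rate=.08);manip.hold(.3)
f0=manip.get_contact_force();z=.044
while z>.028:
    z-=.001;manip.servo_line((*xy,z),rate=.02);manip.hold(.1);f=manip.get_contact_force()
    if np.linalg.norm(f-f0)>1:break
print(xy,z,f0,f)
manip.command_gripper(.07);manip.hold(.3);print(manip.get_contact_force())
manip.servo_line((*xy,.2),rate=.08)
manip.servo_line((xy[0]-.04,xy[1],.25),rate=.15)
manip.command_gripper(.085);manip.hold(.2);shot("wrist","e1");shot("scene","e2");print(manip.get_time())
a=cv2.imread("pics/e1.png");b=cv2.imread("pics/e2.png");cv2.imwrite("pics/end.png",np.hstack([a[20:320,130:430],b[110:310,90:510].copy()[:200,:]]) if 0 else np.vstack([cv2.resize(a,(400,300)),cv2.resize(b[110:290,90:510],(400,171))]))
E
```

```text
[ 0.4949 -0.4284] [ 0.4987 -0.4285] 0.14214973146993293 0.1847841949331812
[ 0.4968 -0.4285] 0.041999999999999996 [ 0.367   0.5958 -1.1226] [ 0.1857 -0.229  -1.8046]
[-0.846   0.5398 -0.2697]
58.25
```

View pics/end.png

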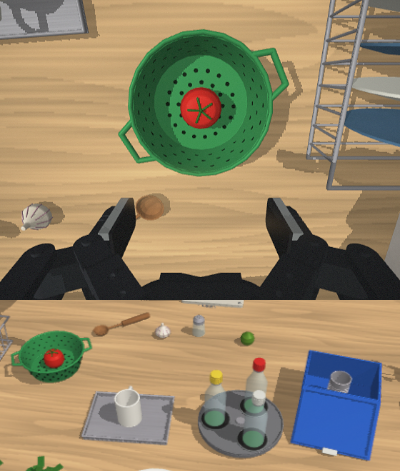

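The tomato is in the centre of the sieve, and everything else stands in its place.

```bash
python3 -c "
from rig import manip
manip.hold(.5);print(manip.sign_off())"
```

```text
the job is handed in; nothing more can be done
None
```

I handed the job in at about 59 s of robot time: final pictures show the bottle in its ring, the mug on the tray, the tin in the bin, the tomato in the sieve and the other two bottles still standing, though noise in the force reading made me release the tomato about 9 mm early (under the 25 mm drop limit), and sign-off returned no verdict.

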